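# Release a jammed tool box lid through its service hole

### The job

The blue tool box on the bench has locked itself shut. Take the wooden dowel from its stand and push it through the service holes in the box's sloping panel until you find the one with the spring catch behind it and the lid springs open; the other two holes end on stiff rubber plugs, so feel your way and do not force them. Use only the dowel on the box, keep the gripper off it, then stand the dowel back in its stand, red band up, and leave the blue tub, the red-labelled paint pot and the green-lidded jar where they are.

Things in the scene. Friction and masses are not known exactly. Their poses are not given: they have to be found in the camera images.
- tool_box: Blue steel box with grey lid, fixed to the bench, 200 x 200 mm (bolted lugs add 16 mm each side in y), 105 mm high. Origin: centre of the underside, z up; its -x side, a front 60 mm high, is turned to the robot within 20 degrees. From the front's top a flat panel slopes up 25 degrees from level for 88 mm to the lid's near edge. In the panel: a row of three service holes.
- hole_left (a point): Left service hole (+y in the box frame): its centre, on the panel's outside, at (-0.060, 0.055, 0.0786) in the box frame. All holes: 20 mm in diameter, through 5 mm sheet, square to the panel: the way in is along (0.423, 0, -0.906) of the box frame, 25 degrees off straight down, away from the robot. 14 mm in from the outside lies a black pad, 26 x 30 mm, looking alike in all three.
- hole_mid (a point): Middle service hole: its centre, on the panel's outside, (-0.060, 0, 0.0786) in the box frame. One of the three pads, which one is not told and varies, is the spring catch: it yields softly, about 4 N at first touch rising to 6 to 8 N, and frees the lid when pushed in 6 to 9 mm (20 to 23 mm below the panel's outside); its end stop comes at 16 mm. The other two are stiff rubber plugs, 5 N per mm.
- hole_right (a point): Right service hole: its centre, on the panel's outside, (-0.060, -0.055, 0.0786) in the box frame.
- lid (a joint): Opening angle of the sprung lid, rad: 0 shut, 1.25 fully open. Hinged along the far (+x) edge of the box, it swings up and away from the robot by its own spring once the catch lets go, and stays up.
- plug_a (a joint): How far one of the two rubber plugs is pressed in, m: 0 at rest; beyond 0.007 (35 N) it is damaged.
- plug_b (a joint): The same for the other rubber plug.
- stand: Wooden block 60 x 60 x 45 mm high on a foot 84 x 84 x 5 mm, fixed to the bench, holding the dowel upright. Origin: centre of the underside, z up.
- stand_hole (a point): Centre of the mouth of the stand's hole, on the block's top, 45 mm above the bench. The hole is upright, 17 mm in diameter with a 3 mm chamfer, 40 mm deep (its floor is 5 mm above the bench).
- dowel_mid (a point): Middle of the loose dowel: a plain round wooden rod, 12 mm in diameter, 160 mm long, 20 to 45 g, with a red band near its upper end. Its z axis runs along the rod to the banded end. In the stand it stands upright, 40 mm of it hidden in the block, its top 165 mm above the bench.
- dowel_tip (a point): Centre of the dowel's lower (unbanded) flat end, 80 mm from its middle. Its z axis points along the rod to the banded end.
- blue_tub_mid (a point): Bystander: blue plastic tub, 76 mm wide, 98 mm high; point 40 mm above its underside.
- red_pot_mid (a point): Bystander: small paint pot with red label band and white cap, 61 mm wide, 74 mm high; point 40 mm above its underside.
- rinse_jar_mid (a point): Bystander: glass jar with green lid, 74 mm wide, 90 mm high; point 40 mm above its underside.

How it is judged:
On the way, in this order (a step that is already met when the one before it is completed fails the run):
1. the dowel is lifted clear of its stand (height (world z) of dowel_tip above 0.055 m), for 0.1 s.
2. the lid has sprung open (value of joint lid above 1 rad), for 0.2 s.
At the end, for the whole second after the job is handed in: The lid is open (more than 1.0 rad) and the dowel stands in the hole of its stand, unbanded end down on the hole's floor (within 7 mm), upright within 0.2 rad (value of joint lid above 1 rad and horizontal distance between dowel_tip and stand_hole below 0.009 m and height (world z) of dowel_tip below 0.012 m and angle between dowel_mid's own z axis and vertical below 0.2 rad and distance between dowel_mid and stand_hole below 0.06 m); the robot touches nothing.
It fails at once if a rubber plug is forced (pressed in more than 7 mm, 35 N) (value of joint any of plug_a, plug_b above 0.007 m).
It fails at once if the fingers press on the tool box (more than 5 N) (contact force between the fingers and tool_box above 5 N).
It fails at once if a bystander is moved by more than 30 mm (distance of any of blue_tub_mid, red_pot_mid, rinse_jar_mid from where it was at the start of the episode above 0.03 m).
It also fails if it takes over 64 s, if anything falls off the work surface, if the arm or the gripper's body presses on something with over 40 N, if the wrist force passes 120 N, or if a joint passes its speed limit or range.

### The arm

A 6-joint arm with a two-finger parallel gripper is mounted at the origin on a cart in front of the work surface, level with it; the furniture and walls round the work are solid. World frame = base frame: x ahead of the robot, y to its left, z up, the work surface at z = 0. Lengths are in m, angles in rad, forces in N, time in s.
With the tool pointing down it reaches from about 0.4 to 0.925 m from the base axis. Payload 3.4 kg.
Tool frame: the origin (TCP) lies at the very end of the fingers, on their centre line; the grasp point (between the pads) lies 19 mm behind it; z points along the fingers, y is the line along which they close (so a half turn about z gives the same grasp; the last joint's range is limited). The gripper opens to 85 mm and grips with 20 to 120 N. Pads are 22 mm wide; open, the fingers measure 114 mm over their backs; the gripper's body (76 mm by 85 mm) begins 54 mm behind the grasp point. The pads swing forward as they close: fully open they stand 13 mm farther back than shut.
Start: joints at [-1.361, 0.307, 1.506, -0, 1.328, -0.073], TCP at [0.16, -0.552, 0.231] pointing down, gripper open.
Joint ranges: [-3.12, 3.12], [-1.05, 2.28], [0.14, 2.33], [-1.42, 4.57], [0.1, 2.73], [-2.68, 2.68]. Speed limits (rad/s): [2.57, 2.57, 3.14, 3.14, 3.14, 3.14].

### API

Orientations are given as a unit quaternion [x, y, z, w].
In Python, from bench import get_obs, grab_frame, camera_params, sign_off gives the robot as it stands. The module is installed in compiled form; this text tells all that it offers.
- The arm moves only by the shell command python3 -m inch 'ROWS' [FORCE]. ROWS is JSON, a list of rows, each an object with "claw": the finger opening in m, from 0 to 0.0854; "slide": the shift along the tool's x, y, z in m, a list of three; "twist": the turn, a rotation vector about the tool's x, y, z in rad, a list of three. A call has 1 to 20 rows; each row is the pose to reach, as a shift and turn from the pose commanded when the call began, along the tool's axes at that moment; what a row does not reach only later rows make up. A row lasts 1/12 s, in which the tool goes at most 41.7 mm and 7.16 degrees, less where a joint would pass 70% of its speed; a pose out of reach is approached as far as the arm can. A call with a gripper value outside its range is refused whole. The fingers move at their own pace and stop on an object; FORCE is the grip in N (left out, the last holds). Time passes only in rows, so rows that repeat a pose let the fingers close. It gives the time, the measured TCP pose, the force, the opening and the grip force at its end, in the units of the state.
- get_obs(): the state, without advancing time (a new reading comes with each control period).
- grab_frame(name): name is "side" or "top"; returns the picture (480x640x3 uint8, red, green, blue); there is no depth.
- camera_params(name): a dict with "vertical_fov" (degrees; the focal length in pixels is half the picture's height over the tangent of half this angle, whatever the lens; pixels are square), "cx", "cy" (the principal point, pixels), "world_to_cam" (4x4, takes a point from world to camera coordinates). Camera axes: x right, y down, z forward; pixel columns grow to the right and rows downward; lengths in m; the calibration is good to about 2 mm. A picture is of the moment at which its call begins. camera_params takes no time and is no camera call.
- sign_off(): hands the job in; it is judged then, once.
The state is a dict: "clock": time; "joints": joint angles; "qd": joint speeds; "joint_efforts": joint torques, N m; "tool_pos": TCP position; "eef_rot": TCP orientation; "contact_force": force on the tool from outside, world axes, zero at the start; "ft_torque": the same for the moment, N m; "finger_gap": finger opening in m; "finger_force": force on a finger pad.
Only numpy, scipy, OpenCV 4.12 (cv2) and the standard library are available. Lean on these libraries where they do the work, as an engineer would, in place of code of your own. Each camera call takes 0.05 s, during which the arm holds its last target. There are 200 camera calls.

## Working session

There is one attempt and no reset: what is moved stays moved. The work goes in short steps, Python scripts to look and compute and a shell command to move; the robot and the scene stay as the last step left them, time stands still between calls to the robot, and variables do not carry over. Pictures are saved under pics/ and viewed, at most 10 in all, crops included, and the job is handed in when it is done.

```bash
mkdir -p pics
python3 - <<'E'
from bench import *
import cv2,numpy as np
for n in("side","top"):
    cv2.imwrite(f"pics/{n}0.png",grab_frame(n)[:,:,::-1]); p=camera_params(n)
    print(n,p["vertical_fov"],p["cx"],p["cy"],np.round(p["world_to_cam"],4).tolist())
    if 0: pass
o=get_obs();print(o["tool_pos"],o["eef_rot"],o["clock"],camera_params("top").keys())
E
```

```text
side 55.54807046726426 316.41815042591486 237.52708464997596 [[-0.8415, -0.54, 0.0164, 0.4536], [-0.3156, 0.4666, -0.8263, 0.2932], [0.4385, -0.7005, -0.563, 0.6871], [0.0, 0.0, 0.0, 1.0]]
top 47.05975178337619 322.68597444959363 243.31719315116473 [[-0.0007, -1.0, 0.0015, -0.0976], [-0.9964, 0.0005, -0.0852, 0.6014], [0.0852, -0.0016, -0.9964, 1.4221], [0.0, 0.0, 0.0, 1.0]]
[ 0.16030117 -0.55153834  0.23049899] [ 9.90020761e-01  1.40918649e-01 -4.84069437e-05 -9.07884723e-04] 0.1 dict_keys(['vertical_fov', 'cx', 'cy', 'world_to_cam'])
```

View pics/side0.png

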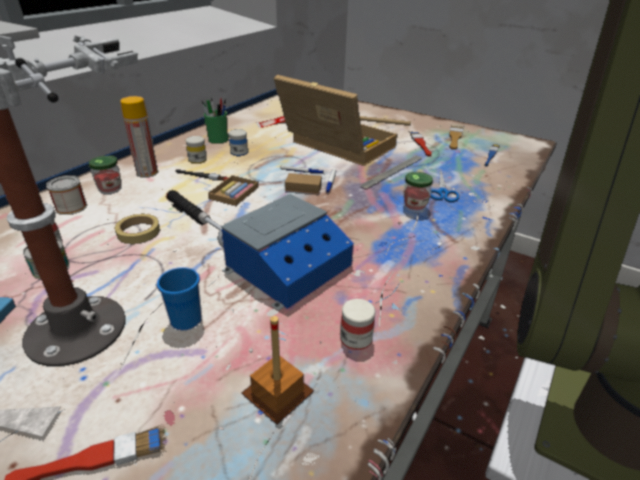

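View pics/top0.png

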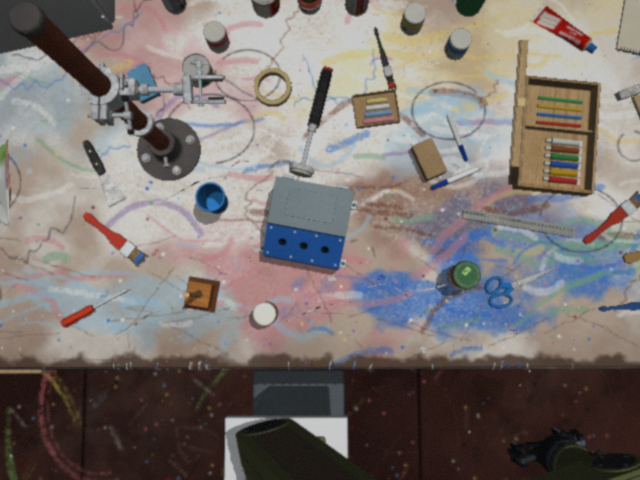

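The side view shows the box (holes near (289,259), (307,247), (326,237)), the stand at (278,390) and the dowel band at (275,323). The top view shows holes at about (282,242), (304,246), (327,250) and the stand at (201,294). I'll enlarge both.

Run:
```python
import cv2,numpy as np
s=cv2.imread("pics/side0.png");t=cv2.imread("pics/top0.png")
f=lambda im,x,y,w,h,k:cv2.resize(im[y:y+h,x:x+w],None,fx=k,fy=k,interpolation=cv2.INTER_CUBIC)
a=f(s,215,190,145,100,4) ; b=f(s,235,310,80,115,5)   # side box, side stand
cv2.imwrite("pics/c1.png",np.hstack([cv2.resize(f(s,235,310,80,110,5),(400,550)),f(t,175,260,80,110,5)[:550]]))
cv2.imwrite("pics/c2.png",np.vstack([f(s,215,190,145,75,4)[:300],f(t,240,205,145,75,4)]))
```

```text
(no output)
```

View pics/c1.png

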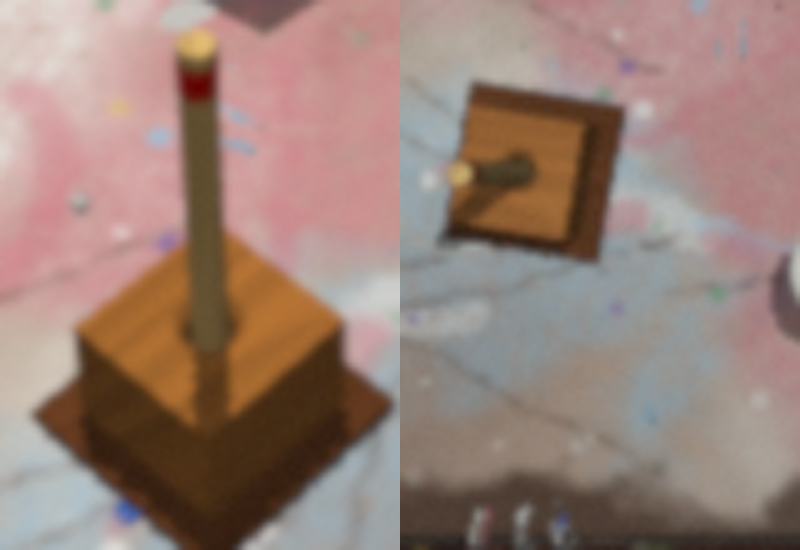

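View pics/c2.png

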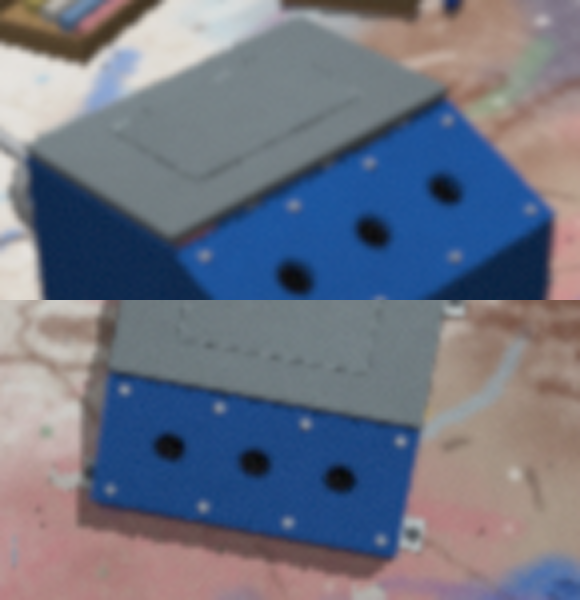

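c1: side view dowel top (197,46), block-top corners (78,328), (343,325), (212,432), (213,232). Top view dowel top (461,174) and block-top corners (475,107), (586,124), (570,243), (450,232). c2: holes at (295,277), (373,232), (445,189) in the side view and (170,447), (255,463), (340,479) in the top view.

```bash
cat > h.py <<'E'
import numpy as np,math
from bench import *
from scipy.optimize import least_squares
from scipy.spatial.transform import Rotation as R
def proj(n,P):
    p=camera_params(n);f=240/math.tan(math.radians(p["vertical_fov"]/2))
    c=np.c_[P,np.ones(len(P))]@np.array(p["world_to_cam"]).T
    return np.c_[f*c[:,0]/c[:,2]+p["cx"],f*c[:,1]/c[:,2]+p["cy"]]
px=lambda L,ox,oy,k,du=0,dv=0:np.array([[ox+(u-du+.5)/k-.5,oy+(v-dv+.5)/k-.5] for u,v in L])
def fit(obs,x0):  # obs: list of (cam, model pts, pixels)
    W=lambda q,M:np.c_[M[:,:2]@np.array([[math.cos(q[2]),math.sin(q[2])],[-math.sin(q[2]),math.cos(q[2])]])+q[:2],M[:,2]]
    r=lambda q:np.concatenate([(proj(n,W(q,M))-p).ravel() for n,M,p in obs])
    s=least_squares(r,x0,loss='soft_l1');return s.x,r(s.x).round(1),W
E
python3 - <<'E'
from h import *
H=np.array([[-.06,y,.0786] for y in(.055,0,-.055)])
q,r,W=fit([("side",H,px([(295,277),(373,232),(445,189)],215,190,4)),
 ("top",H,px([(170,447),(255,463),(340,479)],240,205,4,0,300)),
 ("top",np.array([[-.1,.1,.06],[-.1,-.1,.06]]),px([(92,502),(396,557)],240,205,4,0,300))],[.6,-.1,0])
print("box",q.round(4),r,W(q,H).round(4).tolist())
B=np.array([[a,b,.045] for a,b in((.03,.03),(.03,-.03),(-.03,-.03),(-.03,.03))])
D=np.array([[0,0,.165]])
q,r,W=fit([("side",D,px([(197,46)],235,310,5)),("top",D,px([(461,174)],175,260,5,400)),
 ("top",B,px([(475,107),(586,124),(570,243),(450,232)],175,260,5,400)),
 ("side",B[[1,2,3,0]],px([(213,432),(78,328),(213,232),(343,325)],235,310,5)[[3,0,1,2]]*0+px([(213,232),(343,325),(212,432),(78,328)],235,310,5))],[.45,.2,0])
print("stand",q.round(4),r)
print(R.from_quat(get_obs()["eef_rot"]).as_matrix().round(3).tolist())
E
```

```text
box [ 0.6503 -0.0586 -0.1811] [ 0.6 -0.4  0.4 -0.7  0.3 -0.7 -0.6  0.2 -0.5  0.1 -0.3  0.  -0.7 -0.7
  0.2 -0.4] [[0.6012, 0.0063, 0.0786], [0.5913, -0.0478, 0.0786], [0.5814, -0.1019, 0.0786]]
stand [ 0.4685  0.224  -0.1529] [ 0.7 -0.8 -0.8  0.2 -1.6 -0.1 -0.8  0.  -1.6 -0.6 -0.6 -1.9  0.4 -3.
  1.4 -1.7  0.2  1.2 -0.2 -0.2]
[[0.96, 0.279, -0.0], [0.279, -0.96, 0.002], [0.0, -0.002, -1.0]]
```

```bash
python3 -m inch '[{"claw":0.085,"slide":[0.1,-0.06,-0.05],"twist":[0,0,0.12]},{"claw":0.085,"slide":[0.2,-0.12,-0.05],"twist":[0,0,0.24]},{"claw":0.085,"slide":[0.42,-0.24,-0.05],"twist":[0,0,0.464]},{"claw":0.085,"slide":[0.42,-0.24,-0.05],"twist":[0,0,0.464]},{"claw":0.085,"slide":[0.42,-0.24,-0.05],"twist":[0,0,0.464]},{"claw":0.085,"slide":[0.42,-0.24,-0.05],"twist":[0,0,0.464]},{"claw":0.085,"slide":[0.42,-0.24,-0.05],"twist":[0,0,0.464]},{"claw":0.085,"slide":[0.42,-0.24,-0.05],"twist":[0,0,0.464]},{"claw":0.085,"slide":[0.42,-0.24,-0.05],"twist":[0,0,0.464]},{"claw":0.085,"slide":[0.42,-0.24,-0.05],"twist":[0,0,0.464]},{"claw":0.085,"slide":[0.42,-0.24,-0.05],"twist":[0,0,0.464]},{"claw":0.085,"slide":[0.42,-0.24,-0.05],"twist":[0,0,0.464]},{"claw":0.085,"slide":[0.42,-0.24,-0.05],"twist":[0,0,0.464]},{"claw":0.085,"slide":[0.42,-0.24,-0.05],"twist":[0,0,0.464]},{"claw":0.085,"slide":[0.42,-0.24,-0.05],"twist":[0,0,0.464]},{"claw":0.085,"slide":[0.42,-0.24,-0.05],"twist":[0,0,0.464]}]' 80; python3 -c "
from h import *
o=get_obs();m=R.from_quat(o['eef_rot']).as_matrix();print(m.round(3).tolist(),o['tool_pos'],(m.T@(np.array([.4685,.224,.28])-o['tool_pos'])).round(4))"
```

```text
clock: 1.43
tool_pos: [0.4958, -0.2051, 0.2809]
eef_rot: [0.996, -0.091, -0.001, 0.0]
contact_force: [-0.1, 0.2, 0.2]
finger_gap: 0.0845
finger_force: 0.0
[[0.983, -0.181, -0.001], [-0.181, -0.983, 0.0], [-0.001, 0.0, -1.0]] [ 0.49575831 -0.20512337  0.28089907] [-0.1046 -0.4171  0.001 ]
```

```bash
python3 -m inch '[{"claw":0.085,"slide":[-0.03,-0.1,0],"twist":[0,0,0]},{"claw":0.085,"slide":[-0.105,-0.417,0],"twist":[0,0,0]},{"claw":0.085,"slide":[-0.105,-0.417,0],"twist":[0,0,0]},{"claw":0.085,"slide":[-0.105,-0.417,0],"twist":[0,0,0]},{"claw":0.085,"slide":[-0.105,-0.417,0],"twist":[0,0,0]},{"claw":0.085,"slide":[-0.105,-0.417,0],"twist":[0,0,0]},{"claw":0.085,"slide":[-0.105,-0.417,0],"twist":[0,0,0]},{"claw":0.085,"slide":[-0.105,-0.417,0],"twist":[0,0,0]},{"claw":0.085,"slide":[-0.105,-0.417,0],"twist":[0,0,0]},{"claw":0.085,"slide":[-0.105,-0.417,0],"twist":[0,0,0]},{"claw":0.085,"slide":[-0.105,-0.417,0],"twist":[0,0,0]},{"claw":0.085,"slide":[-0.105,-0.417,0],"twist":[0,0,0]},{"claw":0.085,"slide":[-0.105,-0.417,0.05],"twist":[0,0,0]},{"claw":0.085,"slide":[-0.105,-0.417,0.08],"twist":[0,0,0]},{"claw":0.085,"slide":[-0.105,-0.417,0.1],"twist":[0,0,0]},{"claw":0.085,"slide":[-0.105,-0.417,0.1],"twist":[0,0,0]},{"claw":0.085,"slide":[-0.105,-0.417,0.1],"twist":[0,0,0]}]'; python3 -c "
from h import *
import cv2
s=grab_frame('side')[:,:,::-1];t=grab_frame('top')[:,:,::-1]
f=lambda im,x,y:cv2.resize(im[y:y+150,x:x+100],None,fx=4,fy=4,interpolation=cv2.INTER_CUBIC)
cv2.imwrite('pics/d1.png',np.hstack([f(s,225,265),f(t,150,220)]))"
```

```text
clock: 2.85
tool_pos: [0.4682, 0.2222, 0.1806]
eef_rot: [0.996, -0.092, -0.001, 0.001]
contact_force: [0.2, 0.9, 0.9]
finger_gap: 0.0846
finger_force: 0.0
```

View pics/d1.png

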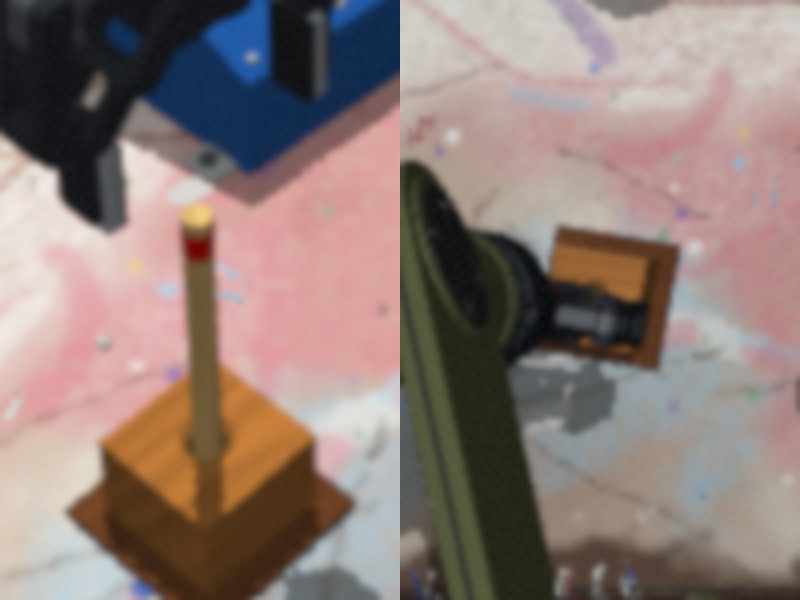

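The dowel stands upright at (197,220), centred between the open fingertips at about (105,205) and (300,85). I'll descend and grip.

```bash
python3 -m inch '[{"claw":0.085,"slide":[0,0,0.03],"twist":[0,0,0]},{"claw":0.085,"slide":[0,0,0.06],"twist":[0,0,0]},{"claw":0.085,"slide":[0,0,0.075],"twist":[0,0,0]},{"claw":0.085,"slide":[0,0,0.075],"twist":[0,0,0]},{"claw":0,"slide":[0,0,0.075],"twist":[0,0,0]},{"claw":0,"slide":[0,0,0.075],"twist":[0,0,0]},{"claw":0,"slide":[0,0,0.075],"twist":[0,0,0]},{"claw":0,"slide":[0,0,0.075],"twist":[0,0,0]},{"claw":0,"slide":[0,0,0.075],"twist":[0,0,0]},{"claw":0,"slide":[0,0,0.075],"twist":[0,0,0]},{"claw":0,"slide":[0,0,0.075],"twist":[0,0,0]},{"claw":0,"slide":[0,0,0.075],"twist":[0,0,0]},{"claw":0,"slide":[0,0,0.075],"twist":[0,0,0]},{"claw":0,"slide":[0,0,0.075],"twist":[0,0,0]}]' 80
```

```text
clock: 4.12
tool_pos: [0.4693, 0.2249, 0.1072]
eef_rot: [0.996, -0.09, 0.001, -0.0]
contact_force: [-0.3, 0.7, 6.3]
finger_gap: 0.0099
finger_force: 77.9
```

```bash
python3 -m inch '[{"claw":0,"slide":[0,0,-0.02],"twist":[0,0,0]},{"claw":0,"slide":[0,0,-0.04],"twist":[0,0,0]},{"claw":0,"slide":[0,0,-0.07],"twist":[0,0,0]},{"claw":0,"slide":[0,0,-0.1],"twist":[0,0,0]},{"claw":0,"slide":[0,0,-0.14],"twist":[0,0,0]},{"claw":0,"slide":[0,0,-0.15],"twist":[0,0,0]},{"claw":0,"slide":[0,0,-0.15],"twist":[0,0,0]},{"claw":0,"slide":[0,0,-0.15],"twist":[0,0,0]},{"claw":0,"slide":[0,0,-0.15],"twist":[0,0,0]}]'; python3 -c "
from h import *
import cv2
s=grab_frame('side')[:,:,::-1]
cv2.imwrite('pics/d2.png',cv2.resize(s[180:380,200:400],None,fx=3,fy=3,interpolation=cv2.INTER_CUBIC))
o=get_obs();T=R.from_quat(o['eef_rot']).as_matrix();p=o['tool_pos'];print(p,o['contact_force'],T.round(3).tolist())
print((proj('side',np.array([p+T[:,2]*d for d in(-.058,0,.102)]))-[200,180])*3)"
```

```text
clock: 4.87
tool_pos: [0.4673, 0.2241, 0.2545]
eef_rot: [0.996, -0.09, -0.002, 0.001]
contact_force: [0.4, 0.2, -0.3]
finger_gap: 0.0097
finger_force: 78.0
[0.46720951 0.22402517 0.25416372] [-0.15368118 -0.19255737  0.46672446] [[0.984, -0.18, -0.004], [-0.18, -0.984, -0.002], [-0.004, 0.002, -1.0]]
[[213.37170986 153.81632526]
 [219.21387621 265.60021879]
 [228.06430261 434.94409961]]
```

View pics/d2.png

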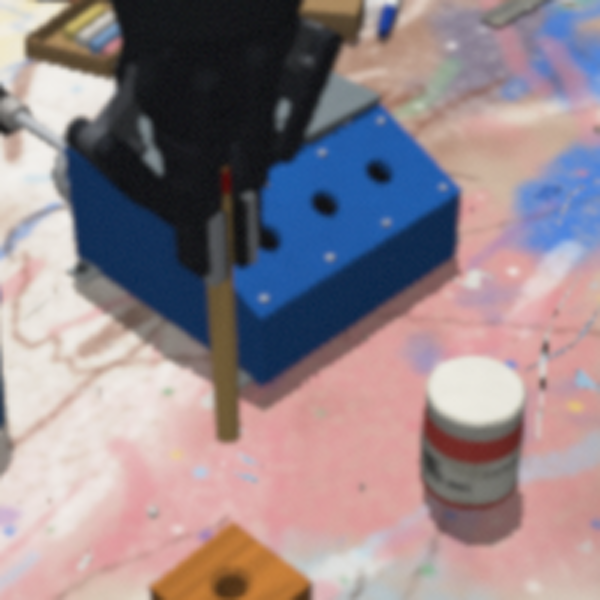

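The tip at (227,437) matches the prediction (228,435), so the dowel is straight in the grip. Next I work out the pre-insertion pose over the left hole.

```bash
cat >> h.py <<'E'
BX=np.array([.6503,-.0586,0]);BR=R.from_euler('z',-.1811).as_matrix()
DIR=BR@np.array([.423,0,-.906]); GR=BR@np.array([[.906,0,.423],[0,-1,0],[.423,0,-.906]])
def go(y,h,off=(0,0,0),L=.102):  # tool-frame move to have tip h outside hole at box-y
    o=get_obs();T=R.from_quat(o['eef_rot']).as_matrix()
    P=BX+BR@(np.array([-.06,y,.0786])+off)-DIR*(L+h)
    print("slide",(T.T@(P-o['tool_pos'])).round(4),"twist",R.from_matrix(T.T@GR).as_rotvec().round(4),"tcp",P.round(4))
E
python3 -c "
from h import *
go(.055,.025)"
```

```text
slide [0.1175 0.1899 0.0605] twist [2.200e-03 4.404e-01 4.000e-04] tcp [0.5483 0.016  0.1937]
```

```bash
python3 -m inch '[{"claw":0,"slide":[0.01,0.03,0],"twist":[0,0.11,0]},{"claw":0,"slide":[0.03,0.065,0],"twist":[0,0.22,0]},{"claw":0,"slide":[0.06,0.1,0],"twist":[0,0.33,0]},{"claw":0,"slide":[0.09,0.13,0],"twist":[0.002,0.44,0]},{"claw":0,"slide":[0.117,0.16,0],"twist":[0.002,0.44,0]},{"claw":0,"slide":[0.117,0.19,0],"twist":[0.002,0.44,0]},{"claw":0,"slide":[0.117,0.19,0.02],"twist":[0.002,0.44,0]},{"claw":0,"slide":[0.117,0.19,0.04],"twist":[0.002,0.44,0]},{"claw":0,"slide":[0.117,0.19,0.055],"twist":[0.002,0.44,0]},{"claw":0,"slide":[0.117,0.19,0.06],"twist":[0.002,0.44,0]},{"claw":0,"slide":[0.117,0.19,0.06],"twist":[0.002,0.44,0]},{"claw":0,"slide":[0.117,0.19,0.06],"twist":[0.002,0.44,0]}]'; python3 -c "
from h import *
import cv2
s=grab_frame('side')[:,:,::-1];t=grab_frame('top')[:,:,::-1]
go(.055,0.01)
f=lambda im,x,y:cv2.resize(im[y:y+100,x:x+66],(396,600),interpolation=cv2.INTER_CUBIC)
cv2.imwrite('pics/d3.png',np.hstack([f(s,262,200),f(t,255,190)]))
o=get_obs();T=R.from_quat(o['eef_rot']).as_matrix();p=np.array([o['tool_pos']+T[:,2]*.102])
H=np.array([BX+BR@np.array([-.06,.055,.0786])])
for n,c in(('side',(262,200)),('top',(255,190))):print(n,((proj(n,p)-c)*6+2.5).round(),((proj(n,H)-c)*6+2.5).round())"
```

```text
clock: 5.92
tool_pos: [0.5491, 0.0168, 0.1954]
eef_rot: [0.972, -0.088, 0.216, 0.019]
contact_force: [-0.5, 0.4, 0.4]
finger_gap: 0.0101
finger_force: 78.3
slide [-0.003   0.0013  0.0173] twist [-0.0024 -0.0045 -0.0001] tcp [0.5546 0.0148 0.1801]
side [[178. 301.]] [[164. 353.]]
top [[150. 326.]] [[162. 312.]]
```

View pics/d3.png

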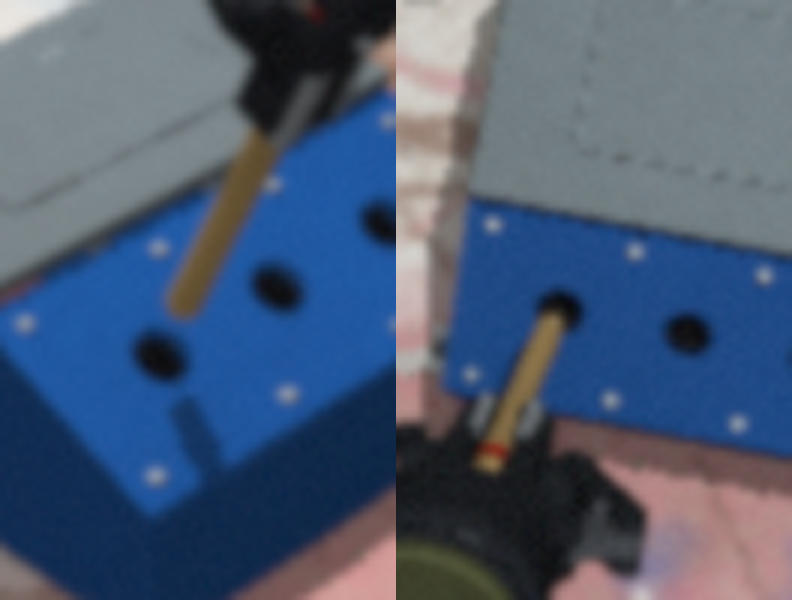

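The tip (side (184,308), top (156,316)) is about 1 mm too far toward -y relative to the hole (side (161,356), top (164,312)). I'll make a small correction and approach.

```bash
python3 -m inch '[{"claw":0,"slide":[-0.002,0,0.006],"twist":[0,0,0]},{"claw":0,"slide":[-0.003,0,0.012],"twist":[0,0,0]},{"claw":0,"slide":[-0.003,0,0.015],"twist":[0,0,0]},{"claw":0,"slide":[-0.003,0,0.015],"twist":[0,0,0]},{"claw":0,"slide":[-0.003,0,0.015],"twist":[0,0,0]},{"claw":0,"slide":[-0.003,0,0.015],"twist":[0,0,0]}]'; python3 -c "
from h import *
go(.055,0.0)"
```

```text
clock: 6.52
tool_pos: [0.5532, 0.016, 0.1815]
eef_rot: [0.972, -0.088, 0.217, 0.019]
contact_force: [-0.3, 0.1, -0.5]
finger_gap: 0.01
finger_force: 78.3
slide [0.0008 0.0009 0.0119] twist [-0.0019 -0.0033 -0.0005] tcp [0.5587 0.0141 0.171 ]
```

```bash
python3 -m inch '[{"claw":0,"slide":[0,0,0.004],"twist":[0,0,0]},{"claw":0,"slide":[0,0,0.008],"twist":[0,0,0]},{"claw":0,"slide":[0,0,0.012],"twist":[0,0,0]},{"claw":0,"slide":[0,0,0.015],"twist":[0,0,0]},{"claw":0,"slide":[0,0,0.018],"twist":[0,0,0]},{"claw":0,"slide":[0,0,0.018],"twist":[0,0,0]},{"claw":0,"slide":[0,0,0.018],"twist":[0,0,0]}]'; python3 -c "
from h import *
go(.055,-.014)"; python3 -m inch '[{"claw":0,"slide":[0,0,0.003],"twist":[0,0,0]},{"claw":0,"slide":[0,0,0.006],"twist":[0,0,0]},{"claw":0,"slide":[0,0,0.006],"twist":[0,0,0]},{"claw":0,"slide":[0,0,0.006],"twist":[0,0,0]}]'; python3 -c "
from h import *
go(.055,-.014);print(get_obs()['contact_force']@DIR)"
```

```text
clock: 7.1
tool_pos: [0.5605, 0.0146, 0.1648]
eef_rot: [0.972, -0.088, 0.217, 0.019]
contact_force: [-0.0, -0.2, -0.3]
finger_gap: 0.0098
finger_force: 78.3
slide [0.0011 0.0008 0.0076] twist [-0.0017 -0.0024 -0.0005] tcp [0.5646 0.013  0.1583]
clock: 7.43
tool_pos: [0.5631, 0.0142, 0.1595]
eef_rot: [0.972, -0.088, 0.217, 0.019]
contact_force: [0.5, -0.8, -0.8]
finger_gap: 0.01
finger_force: 78.3
slide [0.001  0.0009 0.0018] twist [-0.0018 -0.0028 -0.0005] tcp [0.5646 0.013  0.1583]
0.9940213622630628
```

In the hole, just short of the pad. I'll press on in small steps.

```bash
python3 -m inch '[{"claw":0,"slide":[0,0,0.002],"twist":[0,0,0]},{"claw":0,"slide":[0,0,0.003],"twist":[0,0,0]},{"claw":0,"slide":[0,0,0.003],"twist":[0,0,0]},{"claw":0,"slide":[0,0,0.003],"twist":[0,0,0]}]'; python3 -m inch '[{"claw":0,"slide":[0,0,0.001],"twist":[0,0,0]},{"claw":0,"slide":[0,0,0.0015],"twist":[0,0,0]},{"claw":0,"slide":[0,0,0.0015],"twist":[0,0,0]},{"claw":0,"slide":[0,0,0.0015],"twist":[0,0,0]}]'; python3 -c "
from h import *
go(.055,-.014);print(get_obs()['contact_force']@DIR)"
```

```text
clock: 7.77
tool_pos: [0.5645, 0.014, 0.1574]
eef_rot: [0.972, -0.088, 0.218, 0.019]
contact_force: [-1.2, -1.0, 3.9]
finger_gap: 0.01
finger_force: 78.4
clock: 8.1
tool_pos: [0.5652, 0.0139, 0.1564]
eef_rot: [0.972, -0.088, 0.218, 0.019]
contact_force: [-4.9, 0.6, 8.2]
finger_gap: 0.0101
finger_force: 78.9
slide [ 0.0004  0.001  -0.0019] twist [-0.0021 -0.0043 -0.0005] tcp [0.5646 0.013  0.1583]
-9.50090282732834
```

Force rose about 5 N/mm, so this is a rubber plug. I'll withdraw and go to the middle hole.

```bash
python3 -m inch '[{"claw":0,"slide":[0,0,-0.015],"twist":[0,0,0]},{"claw":0,"slide":[0,0,-0.032],"twist":[0,0,0]},{"claw":0,"slide":[0,0,-0.032],"twist":[0,0,0]},{"claw":0,"slide":[0,0.03,-0.032],"twist":[0,0,0]},{"claw":0,"slide":[0,0.055,-0.032],"twist":[0,0,0]},{"claw":0,"slide":[0,0.055,-0.032],"twist":[0,0,0]},{"claw":0,"slide":[0,0.055,-0.032],"twist":[0,0,0]},{"claw":0,"slide":[0,0.055,-0.032],"twist":[0,0,0]}]';python3 -c "
from h import *
go(0,-.014)"
```

```text
clock: 8.77
tool_pos: [0.5417, -0.038, 0.184]
eef_rot: [0.972, -0.089, 0.217, 0.019]
contact_force: [0.4, -0.5, -0.9]
finger_gap: 0.0096
finger_force: 78.6
slide [0.0011 0.0007 0.0289] twist [-0.0016 -0.0026 -0.0016] tcp [ 0.5547 -0.0411  0.1583]
```

```bash
python3 -m inch '[{"claw":0,"slide":[0,0,0.008],"twist":[0,0,0]},{"claw":0,"slide":[0,0,0.013],"twist":[0,0,0]},{"claw":0,"slide":[0,0,0.017],"twist":[0,0,0]},{"claw":0,"slide":[0,0,0.021],"twist":[0,0,0]},{"claw":0,"slide":[0,0,0.025],"twist":[0,0,0]},{"claw":0,"slide":[0,0,0.028],"twist":[0,0,0]},{"claw":0,"slide":[0,0,0.028],"twist":[0,0,0]},{"claw":0,"slide":[0,0,0.028],"twist":[0,0,0]}]'; python3 -m inch '[{"claw":0,"slide":[0,0,0.0015],"twist":[0,0,0]},{"claw":0,"slide":[0,0,0.003],"twist":[0,0,0]},{"claw":0,"slide":[0,0,0.003],"twist":[0,0,0]},{"claw":0,"slide":[0,0,0.003],"twist":[0,0,0]}]'; python3 -c "
from h import *
go(0,-.014);print(get_obs()['contact_force']@DIR)"
```

```text
clock: 9.43
tool_pos: [0.5535, -0.0399, 0.1589]
eef_rot: [0.972, -0.088, 0.217, 0.019]
contact_force: [0.5, -0.1, -0.6]
finger_gap: 0.0099
finger_force: 78.6
clock: 9.77
tool_pos: [0.5548, -0.0402, 0.1571]
eef_rot: [0.972, -0.088, 0.218, 0.019]
contact_force: [-3.5, 0.8, 5.7]
finger_gap: 0.0102
finger_force: 78.7
slide [ 0.0005  0.0009 -0.0011] twist [-0.002  -0.0042 -0.0006] tcp [ 0.5547 -0.0411  0.1583]
-6.649747739376175
```

```bash
python3 -m inch '[{"claw":0,"slide":[0,0,0.001],"twist":[0,0,0]},{"claw":0,"slide":[0,0,0.002],"twist":[0,0,0]},{"claw":0,"slide":[0,0,0.002],"twist":[0,0,0]},{"claw":0,"slide":[0,0,0.002],"twist":[0,0,0]}]'; python3 -c "
from h import *
go(0,-.014);print(get_obs()['contact_force']@DIR)"
```

```text
clock: 10.1
tool_pos: [0.5556, -0.0403, 0.156]
eef_rot: [0.972, -0.088, 0.218, 0.019]
contact_force: [-5.8, 0.7, 10.0]
finger_gap: 0.0099
finger_force: 79.1
slide [ 0.0003  0.0009 -0.0025] twist [-0.002  -0.005  -0.0006] tcp [ 0.5547 -0.0411  0.1583]
-11.470968118949749
```

Stiff again, so this is a plug. The right hole is next.

```bash
python3 -m inch '[{"claw":0,"slide":[0,0,-0.015],"twist":[0,0,0]},{"claw":0,"slide":[0,0,-0.032],"twist":[0,0,0]},{"claw":0,"slide":[0,0,-0.032],"twist":[0,0,0]},{"claw":0,"slide":[0,0.03,-0.032],"twist":[0,0,0]},{"claw":0,"slide":[0,0.055,-0.032],"twist":[0,0,0]},{"claw":0,"slide":[0,0.055,-0.032],"twist":[0,0,0]},{"claw":0,"slide":[0,0.055,-0.032],"twist":[0,0,0]},{"claw":0,"slide":[0,0.055,-0.032],"twist":[0,0,0]}]';python3 -c "
from h import *
go(-.055,-.014)"
```

```text
clock: 10.77
tool_pos: [0.5321, -0.0922, 0.183]
eef_rot: [0.972, -0.089, 0.217, 0.019]
contact_force: [-0.1, 0.4, -0.1]
finger_gap: 0.0098
finger_force: 78.6
slide [0.0012 0.0007 0.0279] twist [-0.0016 -0.0025 -0.0016] tcp [ 0.5448 -0.0952  0.1583]
```

```bash
python3 -m inch '[{"claw":0,"slide":[0,0,0.008],"twist":[0,0,0]},{"claw":0,"slide":[0,0,0.013],"twist":[0,0,0]},{"claw":0,"slide":[0,0,0.017],"twist":[0,0,0]},{"claw":0,"slide":[0,0,0.021],"twist":[0,0,0]},{"claw":0,"slide":[0,0,0.025],"twist":[0,0,0]},{"claw":0,"slide":[0,0,0.027],"twist":[0,0,0]},{"claw":0,"slide":[0,0,0.027],"twist":[0,0,0]},{"claw":0,"slide":[0,0,0.027],"twist":[0,0,0]}]'; python3 -m inch '[{"claw":0,"slide":[0,0,0.0015],"twist":[0,0,0]},{"claw":0,"slide":[0,0,0.004],"twist":[0,0,0]},{"claw":0,"slide":[0,0,0.004],"twist":[0,0,0]},{"claw":0,"slide":[0,0,0.004],"twist":[0,0,0]}]'; python3 -c "
from h import *
go(-.055,-.014);print(get_obs()['contact_force']@DIR)"
```

```text
clock: 11.43
tool_pos: [0.5436, -0.094, 0.1589]
eef_rot: [0.972, -0.088, 0.217, 0.019]
contact_force: [0.8, 0.2, -0.3]
finger_gap: 0.0098
finger_force: 78.6
clock: 11.77
tool_pos: [0.5452, -0.0944, 0.1556]
eef_rot: [0.972, -0.088, 0.217, 0.019]
contact_force: [-2.0, 0.7, 3.2]
finger_gap: 0.0103
finger_force: 78.7
slide [ 0.0009  0.0009 -0.0026] twist [-0.0019 -0.0033 -0.0006] tcp [ 0.5448 -0.0952  0.1583]
-3.7675673946017425
```

Soft: 3.8 N at 2.6 mm, so this is the catch. I'll push it through.

```bash
python3 -m inch '[{"claw":0,"slide":[0,0,0.002],"twist":[0,0,0]},{"claw":0,"slide":[0,0,0.004],"twist":[0,0,0]},{"claw":0,"slide":[0,0,0.006],"twist":[0,0,0]},{"claw":0,"slide":[0,0,0.008],"twist":[0,0,0]},{"claw":0,"slide":[0,0,0.009],"twist":[0,0,0]},{"claw":0,"slide":[0,0,0.009],"twist":[0,0,0]},{"claw":0,"slide":[0,0,0.009],"twist":[0,0,0]},{"claw":0,"slide":[0,0,0.009],"twist":[0,0,0]}]'; python3 -c "
from h import *
import cv2
go(-.055,-.014);print(get_obs()['contact_force']@DIR)
cv2.imwrite('pics/d4.png',grab_frame('side')[:,:,::-1])"
```

```text
clock: 12.43
tool_pos: [0.5488, -0.095, 0.1473]
eef_rot: [0.972, -0.088, 0.217, 0.019]
contact_force: [-4.8, -0.0, 6.3]
finger_gap: 0.0099
finger_force: 78.7
slide [ 0.0011  0.0009 -0.0116] twist [-0.0019 -0.003  -0.0005] tcp [ 0.5448 -0.0952  0.1583]
-7.7447911627822315
```

View pics/d4.png

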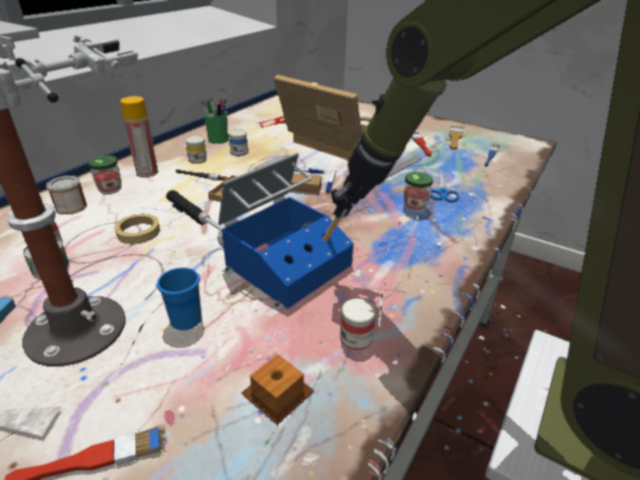

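The lid is up (grey lid at (260,185)). I'll withdraw, raise, and untilt.

```bash
python3 -m inch '[{"claw":0,"slide":[0,0,-0.015],"twist":[0,0,0]},{"claw":0,"slide":[0,0,-0.035],"twist":[0,0,0]},{"claw":0,"slide":[0,0,-0.06],"twist":[0,0,0]},{"claw":0,"slide":[0.01,0,-0.09],"twist":[0,-0.05,0]},{"claw":0,"slide":[0.02,0,-0.12],"twist":[0,-0.15,0]},{"claw":0,"slide":[0.03,-0.02,-0.13],"twist":[0,-0.25,0]},{"claw":0,"slide":[0.03,-0.05,-0.13],"twist":[0,-0.35,0]},{"claw":0,"slide":[0.03,-0.08,-0.13],"twist":[0,-0.44,0]},{"claw":0,"slide":[0.03,-0.1,-0.13],"twist":[0,-0.44,0]},{"claw":0,"slide":[0.03,-0.1,-0.13],"twist":[0,-0.44,0]},{"claw":0,"slide":[0.03,-0.1,-0.13],"twist":[0,-0.44,0]}]'; python3 -c "
from h import *
o=get_obs();T=R.from_quat(o['eef_rot']).as_matrix();G=BR@np.diag([1,-1,-1])
print('slide',(T.T@([.4685,.2243,.18]-o['tool_pos'])).round(4),R.from_matrix(T.T@G).as_rotvec().round(4))"
```

```text
clock: 13.4
tool_pos: [0.5398, 0.0089, 0.2769]
eef_rot: [0.996, -0.089, -0.0, -0.001]
contact_force: [0.4, -0.9, -0.3]
finger_gap: 0.0099
finger_force: 78.3
slide [-0.1083 -0.1992  0.0972] [-0.0014  0.0008  0.0027]
```

```bash
python3 -m inch '[{"claw":0,"slide":[-0.018,-0.033,0],"twist":[0,0,0]},{"claw":0,"slide":[-0.036,-0.066,0],"twist":[0,0,0]},{"claw":0,"slide":[-0.054,-0.1,0],"twist":[0,0,0]},{"claw":0,"slide":[-0.072,-0.133,0],"twist":[0,0,0]},{"claw":0,"slide":[-0.09,-0.166,0],"twist":[0,0,0]},{"claw":0,"slide":[-0.108,-0.199,0],"twist":[0,0,0.003]},{"claw":0,"slide":[-0.108,-0.199,0.03],"twist":[0,0,0.003]},{"claw":0,"slide":[-0.108,-0.199,0.06],"twist":[0,0,0.003]},{"claw":0,"slide":[-0.108,-0.199,0.085],"twist":[0,0,0.003]},{"claw":0,"slide":[-0.108,-0.199,0.097],"twist":[0,0,0.003]},{"claw":0,"slide":[-0.108,-0.199,0.097],"twist":[0,0,0.003]},{"claw":0,"slide":[-0.108,-0.199,0.097],"twist":[0,0,0.003]},{"claw":0,"slide":[-0.108,-0.199,0.097],"twist":[0,0,0.003]}]'; python3 -c "
from h import *
import cv2
s=grab_frame('side')[:,:,::-1];t=grab_frame('top')[:,:,::-1]
o=get_obs();T=R.from_quat(o['eef_rot']).as_matrix();print(o['tool_pos'],T[:,2])
f=lambda im,x,y:cv2.resize(im[y:y+100,x:x+66],(396,600),interpolation=cv2.INTER_CUBIC)
cv2.imwrite('pics/d5.png',np.hstack([f(s,245,315),f(t,170,250)]))
p=np.array([o['tool_pos']+T[:,2]*.102,[.4685,.2243,.045]])
for n,c in(('side',(245,315)),('top',(170,250))):print(n,((proj(n,p)-c)*6+2.5).round())"
```

```text
clock: 14.48
tool_pos: [0.4696, 0.223, 0.1823]
eef_rot: [0.996, -0.092, 0.001, -0.001]
contact_force: [0.3, -0.6, 0.5]
finger_gap: 0.0097
finger_force: 78.3
[0.47000564 0.22341829 0.18281258] [ 0.00341789  0.00292085 -0.99998989]
side [[187. 259.]
 [196. 357.]]
top [[149. 264.]
 [167. 268.]]
```

View pics/d5.png

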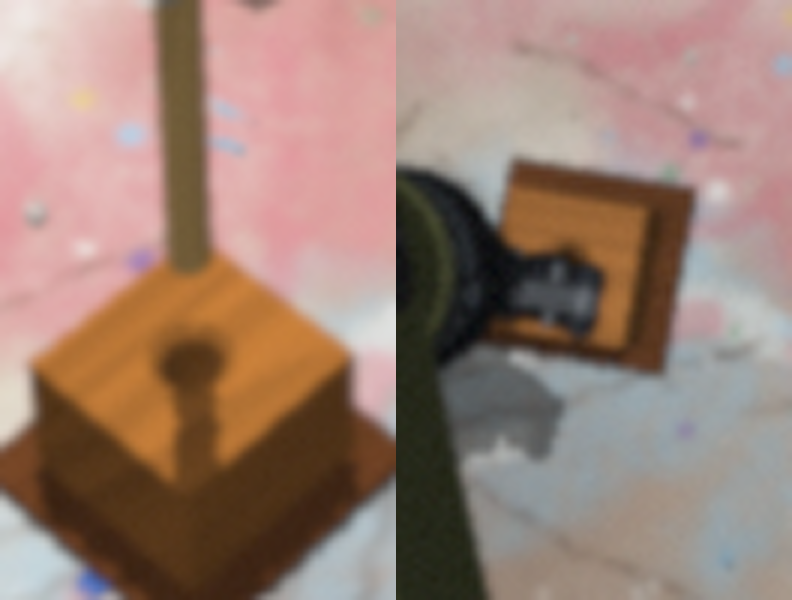

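The tip is at side (189,263) and the hole at (192,362), so the tip needs to go about 1 mm toward +y. I'll lower while watching the force.

```bash
python3 -m inch '[{"claw":0,"slide":[-0.0005,-0.0015,0.01],"twist":[0,0,0]},{"claw":0,"slide":[-0.0005,-0.0015,0.02],"twist":[0,0,0]},{"claw":0,"slide":[-0.0005,-0.0015,0.028],"twist":[0,0,0]},{"claw":0,"slide":[-0.0005,-0.0015,0.034],"twist":[0,0,0]},{"claw":0,"slide":[-0.0005,-0.0015,0.039],"twist":[0,0,0]},{"claw":0,"slide":[-0.0005,-0.0015,0.042],"twist":[0,0,0]},{"claw":0,"slide":[-0.0005,-0.0015,0.042],"twist":[0,0,0]}]'; python3 -m inch '[{"claw":0,"slide":[0,0,0.005],"twist":[0,0,0]},{"claw":0,"slide":[0,0,0.01],"twist":[0,0,0]},{"claw":0,"slide":[0,0,0.01],"twist":[0,0,0]}]'
```

```text
clock: 15.17
tool_pos: [0.468, 0.225, 0.1383]
eef_rot: [0.996, -0.092, -0.001, -0.001]
contact_force: [0.6, 0.3, 0.2]
finger_gap: 0.0099
finger_force: 78.3
clock: 15.42
tool_pos: [0.4681, 0.225, 0.1284]
eef_rot: [0.996, -0.092, -0.001, -0.001]
contact_force: [0.1, -0.3, -1.2]
finger_gap: 0.0101
finger_force: 78.3
```

Tip at z≈0.026, inside the hole, with no lateral load. I'll lower to just above the floor.

```bash
python3 -m inch '[{"claw":0,"slide":[0,0,0.006],"twist":[0,0,0]},{"claw":0,"slide":[0,0,0.012],"twist":[0,0,0]},{"claw":0,"slide":[0,0,0.017],"twist":[0,0,0]},{"claw":0,"slide":[0,0,0.02],"twist":[0,0,0]},{"claw":0,"slide":[0,0,0.02],"twist":[0,0,0]},{"claw":0,"slide":[0,0,0.02],"twist":[0,0,0]}]'
```

```text
clock: 15.92
tool_pos: [0.4684, 0.2252, 0.109]
eef_rot: [0.996, -0.092, -0.0, -0.001]
contact_force: [0.9, -0.4, -0.4]
finger_gap: 0.0101
finger_force: 78.3
```

Release, wait, retreat up.

```bash
python3 -m inch '[{"claw":0.03,"slide":[0,0,0],"twist":[0,0,0]},{"claw":0.05,"slide":[0,0,0],"twist":[0,0,0]},{"claw":0.08,"slide":[0,0,0],"twist":[0,0,0]},{"claw":0.08,"slide":[0,0,0],"twist":[0,0,0]},{"claw":0.08,"slide":[0,0,0],"twist":[0,0,0]},{"claw":0.08,"slide":[0,0,0],"twist":[0,0,0]},{"claw":0.08,"slide":[0,0,0],"twist":[0,0,0]},{"claw":0.08,"slide":[0,0,0],"twist":[0,0,0]},{"claw":0.08,"slide":[0,0,-0.02],"twist":[0,0,0]},{"claw":0.08,"slide":[0,0,-0.05],"twist":[0,0,0]},{"claw":0.08,"slide":[0,0,-0.08],"twist":[0,0,0]},{"claw":0.08,"slide":[0,0,-0.12],"twist":[0,0,0]},{"claw":0.08,"slide":[0,0,-0.16],"twist":[0,0,0]},{"claw":0.08,"slide":[0,0,-0.18],"twist":[0,0,0]},{"claw":0.08,"slide":[0,0,-0.18],"twist":[0,0,0]},{"claw":0.08,"slide":[0,0,-0.18],"twist":[0,0,0]}]'; python3 -c "
from h import *
import cv2
cv2.imwrite('pics/d6.png',cv2.resize(grab_frame('side')[150:450,100:420,::-1],None,fx=2,fy=2))"
```

```text
clock: 17.25
tool_pos: [0.4692, 0.2252, 0.2909]
eef_rot: [0.996, -0.092, 0.002, -0.002]
contact_force: [-0.2, -0.9, -0.7]
finger_gap: 0.0799
finger_force: 0.0
```

View pics/d6.png

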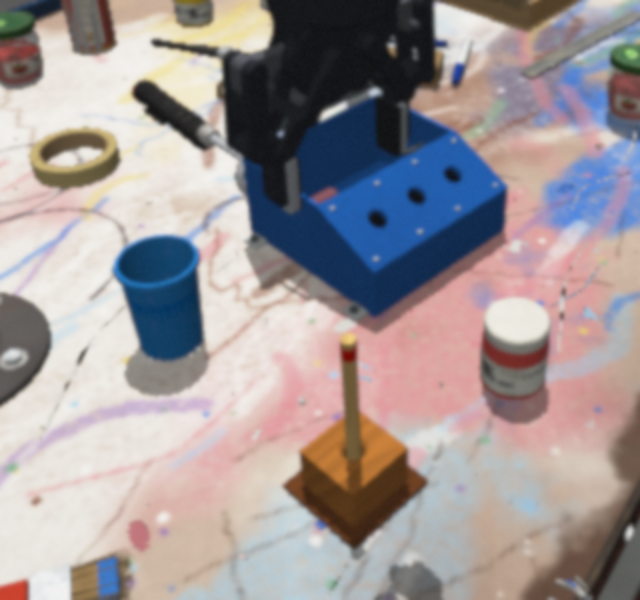

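The dowel stands in the stand with its band up at (348,342), the same place as at the start. The lid is open, the bystanders are unmoved and the hand is clear.

```bash
python3 -c "
from bench import *
print(sign_off())"
```

```text
the job is handed in; nothing more can be done
None
```

The job is handed in: the catch was behind the right hole, the lid sprang open, the dowel is back in its stand with the red band up, and the last picture shows the tub, pot and jar in place; the hand-in reported no verdict.

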